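Lay out the gecko's feeding tray and put the spare heat bulb away

ROBOT

A 6-joint arm with a two-finger parallel gripper is mounted at the origin on the work surface. World frame = base frame: x ahead of the robot, y to its left, z up, the work surface at z = 0. Lengths are in mm, angles in degrees, forces in N, time in s.
With the tool pointing down it reaches from about 350 to 850 mm from the base axis. Payload 8.1 kg.
Tool frame: the origin (TCP) lies at the very end of the fingers, on their centre line; the grasp point (between the pads) lies 19 mm behind it; z points along the fingers, y is the line along which they close (so a half turn about z gives the same grasp; the last joint's range is limited). The gripper opens to 85 mm and grips with 20 to 120 N. Pads are 22 mm wide; open, the fingers measure 114 mm over their backs; the gripper's body (76 mm by 85 mm) begins 54 mm behind the grasp point. The pads swing forward as they close: fully open they stand 13 mm farther back than shut.
Start: joints at [62.716, 7.471, 85.268, -0, 87.261, -4.893], TCP at [228.536, 554.776, 231.292] pointing down, gripper open.
Joint ranges: [-169.43, 169.43], [-51.17, 129.36], [1.28, 143.12], [-76.62, 256.62], [0, 156.53], [-152.29, 152.29]. Speed limits (degrees/s): [136.94, 136.94, 159.86, 180, 180, 180].

INTERFACE

Orientations are given as [roll, pitch, yaw] about the fixed x, y, z axes, in that order (R = Rz(yaw) Ry(pitch) Rx(roll)).
In Python, from bench import r gives the robot as it stands.
- The arm moves only by the shell command python3 -m jog 'ROWS' [FORCE]. ROWS is JSON, a list of rows, each a list of 7 numbers: the turn, a rotation vector about the tool's x, y, z in degrees, then the shift along the tool's x, y, z in mm, then the closure, from -1 (fully open) to 1 (shut), so that 0 is half open. A call has 1 to 5 rows; each row shifts and turns the commanded pose from where the row before left it, along the tool's axes as they then stand; what a row does not reach is not made up. A row lasts 1/10 s, in which the tool goes at most 50 mm and 8.59 degrees, less where a joint would pass 70% of its speed; a pose out of reach is approached as far as the arm can. A call is refused whole if a number of a shift passes 50 or a number of a turn 8.59, either way. A call with a gripper value outside its range is refused whole. The fingers move at their own pace and stop on an object; FORCE is the grip in N (left out, the last holds). Time passes only in rows, so rows that do not move let the fingers close. It gives the time, the measured TCP pose, the force, the opening and the grip force at its end, in the units of the state.
- r.sense(): the state, without advancing time (a new reading comes with each control period).
- r.snapshot(name): name is "scene" or "top" or "wrist"; returns a dict with "pixels" (420x560x3 uint8, red, green, blue), "fx", "fy", "cx", "cy" (pixels), "k1" (the pictures are not rectified: a ray, as slopes to the right and down, at radius r is drawn at 1 + k1 r^2 times it, then the intrinsics apply), "world_to_cam" (4x4, takes a point from world to camera coordinates); the wrist camera has in their place "hand_eye" (4x4, takes a point from camera to tool coordinates, whose origin is the TCP and whose axes are the flange's). Camera axes: x right, y up, looking along -z (the intrinsics and any distortion apply to the point x, -y, -z); pixel columns grow to the right and rows downward; lengths in mm; the calibration is good to about 2 mm. A picture is of the moment at which its call begins: read the wrist's pose just before it. There is no depth.
- r.hand_in(): hands the job in; it is judged then, once.
The state is a dict: "time": time; "joint_pos": joint angles; "qd": joint speeds; "joint_efforts": joint torques, N m; "tool_pos": TCP position; "tcp_rot": TCP orientation; "ft_force": force on the tool from outside, world axes, zero at the start; "wrist_torque": the same for the moment, N m; "finger_gap": finger opening in mm; "grip_force": force on a finger pad.
Only numpy, scipy, OpenCV 4.12 (cv2) and the standard library are available. Lean on these libraries where they do the work, as an engineer would, in place of code of your own. Each camera call takes 0.05 s, during which the arm holds its last target. There are 200 camera calls.

TASK

Sort the things on the shelf: put the glass dish, the capped jar and the steel tong on the grey tray, each inside its own outline drawn on the cards (larger circle for the dish, smaller circle for the jar, rectangle for the tong; jar upright, dish open side up, tong lying on its edge as it lies now), and stand the ceramic heat bulb, screw cap up, on the floor of the small oak box. Set the dish, jar and bulb down gently without letting them fall, and leave the white hide and the little round thermometer where they are.

Things in the scene. Friction and masses are not known exactly. Their poses are not given: they have to be found in the camera images.
- dish: Clear glass feeding dish, open at the top: outer diameter 60 mm with an upright outer wall from 5 mm up, 28 mm tall, wall 4 mm, about 90 g. Origin at the centre of its underside, z up.
- jar: Small clear plastic jar with a white twist cap, standing upright: body 44 mm in diameter, 62 mm tall, about 80 g. Origin at the centre of its underside, z up.
- tong: Steel feeding tong lying on its edge: 130 mm long along its x, 10 mm tall, 16 mm wide (y) across the parallel middle (x from -25 to +25 mm), tapering to 6 mm at the joined end (-x) and about 8 mm at the tips (+x). Rigid, about 50 g. Grip it across the middle. Origin at the middle of its underside, z up.
- bulb: White ceramic heat bulb standing on its flat face with the brass screw cap up: head 58 mm in diameter up to 26 mm height, narrowing to a 32 mm neck at 40 to 50 mm, then the 27 mm diameter screw cap from 50 to 77 mm, 80 mm tall in all, about 120 g. Grip it by the cap. Origin at the centre of its underside, z up.
- card_dish: Card with the larger drawn circle (80 mm inside the line, at the card's centre), for the glass dish. Fixed white card 162 (x) x 88 (y) x 2 mm in a shallow grey tray, one of three in a row along their y, centres 92 mm apart, in varying order. Origin: centre of its underside; upper face at z +2 mm; tray rim 4 mm above it.
- card_jar: Card with the smaller drawn circle (64 mm inside the line, at the card's centre), for the jar. Fixed white card 162 (x) x 88 (y) x 2 mm in a shallow grey tray, one of three in a row along their y, centres 92 mm apart, in varying order. Origin: centre of its underside; upper face at z +2 mm; tray rim 4 mm above it.
- card_tong: Card with the long drawn rectangle (150 mm along the card's x by 36 mm along its y inside the line, at the card's centre), for the tong; either end may point either way. Fixed white card 162 (x) x 88 (y) x 2 mm in a shallow grey tray, one of three in a row along their y, centres 92 mm apart, in varying order. Origin: centre of its underside; upper face at z +2 mm; tray rim 4 mm above it.
- bulb_box: Fixed small oak box, open at the top, for the heat bulb: outside 92 x 92 mm, inside 82 x 82 mm, walls 5 mm thick and 30 mm tall, inner floor at z +5 mm. Its swing-down lid lies open, flat on the shelf on its +x side (6 mm thick, out to 139 mm from the centre). Origin under the centre of the box part, on the shelf.
- hide: Bystander: white plastic hide, a square hood 78 x 78 x 45 mm with a doorway in one side and a low dome on top (61 mm tall in all), 150 g, loose on the shelf. Must stay where it is. Origin at the centre of its underside, z up.
- dial: Bystander: small round black thermometer with a pale face, 36 mm in diameter, 11 mm tall, loose among the things. Must stay where it is. Origin at the centre of its underside, z up.

How it is judged:
By the outcome, as a careful person would: the job done as asked, in the order asked, and still so for the second after the job is handed in, with the robot touching nothing.
It also fails if it takes over 109 s, if anything falls off the work surface, if the arm or the gripper's body presses on something with over 40 N, if the wrist force passes 120 N, or if a joint passes its speed limit or range.

## Working session

There is one attempt and no reset: what is moved stays moved. The work goes in short steps, Python scripts to look and compute and a shell command to move; the robot and the scene stay as the last step left them, time stands still between calls to the robot, and variables do not carry over. Pictures are saved under pics/ and viewed, at most 14 in all, crops included, and the job is handed in when it is done.

```bash
ls; mkdir -p pics; python3 - <<'E'
from bench import r
import cv2
s=r.sense(); print(s)
for n in ("scene","top"):
    d=r.snapshot(n); cv2.imwrite(f"pics/{n}0.png",d["pixels"][:,:,::-1])
    print(n,{k:v for k,v in d.items() if k!="pixels"})
E
```

```text
pics
{'time': 0.0, 'joint_pos': array([ 6.27169803e+01,  7.51321277e+00,  8.53307595e+01, -4.36054283e-04,
        8.72610110e+01, -4.89215858e+00]), 'qd': array([ 0.06565411, -0.01446428,  0.04622991, -0.04152582,  0.03924428,
       -0.05504996]), 'joint_efforts': array([ 1.06968713e-03, -5.69396603e+01, -5.00550771e+01, -5.96934069e-05,
        1.47410732e-02, -1.22252118e-05]), 'tool_pos': array([228.27184567, 554.28054417, 230.24999968]), 'tcp_rot': array([-1.79895362e+02, -8.51910253e-03,  1.57609152e+02]), 'ft_force': array([ 0.17579678,  0.21559479, -1.41126236]), 'wrist_torque': array([ 0.02124041,  0.05347331, -0.03567265]), 'grip_force': 0.0, 'finger_gap': 85.66129675382984}
scene {'fx': 388.1039832334957, 'fy': 388.1039832334957, 'cx': 281.2038098044083, 'cy': 210.32029181269888, 'k1': 0.014304601058911359, 'world_to_cam': array([[-3.78217281e-01,  9.25497007e-01, -2.01736874e-02,
         2.15166538e+02],
       [-6.32992973e-01, -2.42656976e-01,  7.35144536e-01,
         3.04323322e+02],
       [ 6.75478782e-01,  2.90814170e-01,  6.77610163e-01,
        -1.36492017e+03],
       [ 0.00000000e+00,  0.00000000e+00,  0.00000000e+00,
         1.00000000e+00]])}
top {'fx': 521.8308912463434, 'fy': 521.8308912463434, 'cx': 276.6119180683746, 'cy': 220.38236088456853, 'k1': 0.01661166085561153, 'world_to_cam': array([[ 4.64381515e-03, -9.99671418e-01,  2.52089651e-02,
        -8.44737537e+00],
       [ 9.98834067e-01,  5.84833024e-03,  4.79197701e-02,
        -5.37310715e+02],
       [-4.80514548e-02,  2.49570426e-02,  9.98533026e-01,
        -1.35412869e+03],
       [ 0.00000000e+00,  0.00000000e+00,  0.00000000e+00,
         1.00000000e+00]])}
```

View pics/scene0.png

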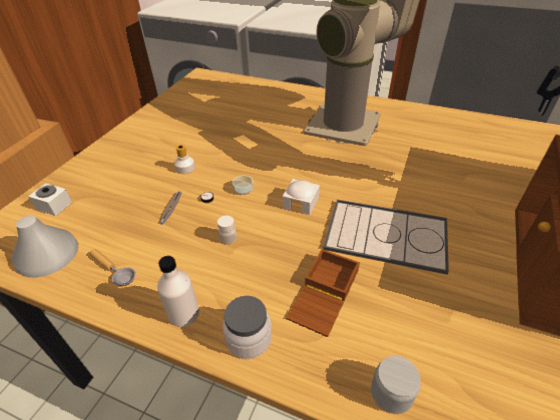

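View pics/top0.png

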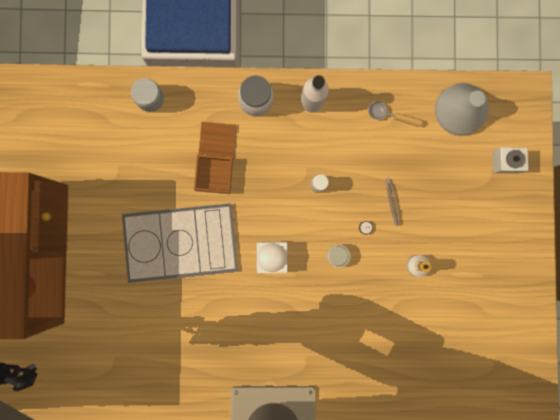

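```bash
cat > h.py <<'E'
import numpy as np, cv2
from scipy.spatial.transform import Rotation as R
from bench import r
def ray(d,u,v):
    x,y=(u-d["cx"])/d["fx"],(v-d["cy"])/d["fy"]; p=np.array([x,y])
    q=p.copy()
    for _ in range(8): q=p/(1+d["k1"]*(q@q))
    return np.array([q[0],-q[1],-1.0])
def pix2w(d,u,v,z,T=None):
    # T: cam->world
    if T is None: T=np.linalg.inv(d["world_to_cam"])
    o=T[:3,3]; g=T[:3,:3]@ray(d,u,v)
    return o+g*(z-o[2])/g[2]
def w2pix(d,P,T=None):
    M=d["world_to_cam"] if T is None else np.linalg.inv(T)
    c=M[:3,:3]@np.array(P,float)+M[:3,3]; a=np.array([c[0],-c[1]])/-c[2]
    a=a*(1+d["k1"]*(a@a)); return np.array([d["cx"]+d["fx"]*a[0],d["cy"]+d["fy"]*a[1]])
def tool():
    s=r.sense(); T=np.eye(4); T[:3,:3]=R.from_euler("xyz",s["tcp_rot"],degrees=True).as_matrix(); T[:3,3]=s["tool_pos"]; return T
def wrist(name):
    T=tool(); d=r.snapshot("wrist"); cv2.imwrite(f"pics/{name}.png",d["pixels"][:,:,::-1]); d["T"]=T@d["hand_eye"]
    return d
def to(x,y,z,yaw=None):
    "shift in the tool axes and turn about tool z still to go (tool down)"
    T=tool(); s=r.sense()
    print("pos",s["tool_pos"].round(1),"rot",s["tcp_rot"].round(2),"gap",round(s["finger_gap"],1),"t",round(s["time"],2))
    print("shift now",(T[:3,:3].T@(np.array([x,y,z])-T[:3,3])).round(1))
    if yaw is not None:
        D=R.from_euler("xyz",[180,0,yaw],degrees=True); 
        print("turn",R.from_matrix(T[:3,:3].T@D.as_matrix()).as_rotvec(degrees=True).round(2),"shift after turn",(D.inv().apply(np.array([x,y,z])-T[:3,3])).round(1))
E
python3 - <<'E'
from h import *
im=cv2.imread("pics/top0.png")
cv2.imwrite("pics/c1.png",cv2.resize(im[110:290,110:260],None,fx=4,fy=3.33 if 0 else 4,interpolation=cv2.INTER_CUBIC)[:,:][0:720][::1][:0+720] if 0 else cv2.resize(im[115:290,115:300],None,fx=3.4,fy=3.4,interpolation=cv2.INTER_CUBIC))
cv2.imwrite("pics/c2.png",cv2.resize(im[165:285,250:440],None,fx=4.2,fy=4.2,interpolation=cv2.INTER_CUBIC))
E
```

```text
(no output)
```

View pics/c1.png

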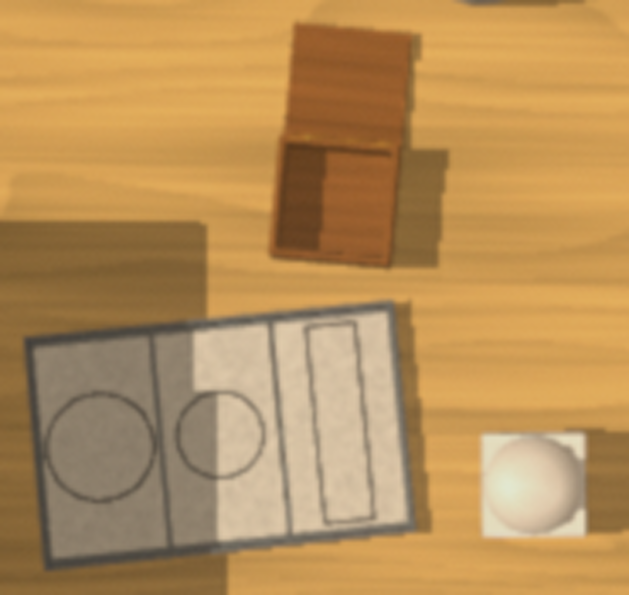

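View pics/c2.png

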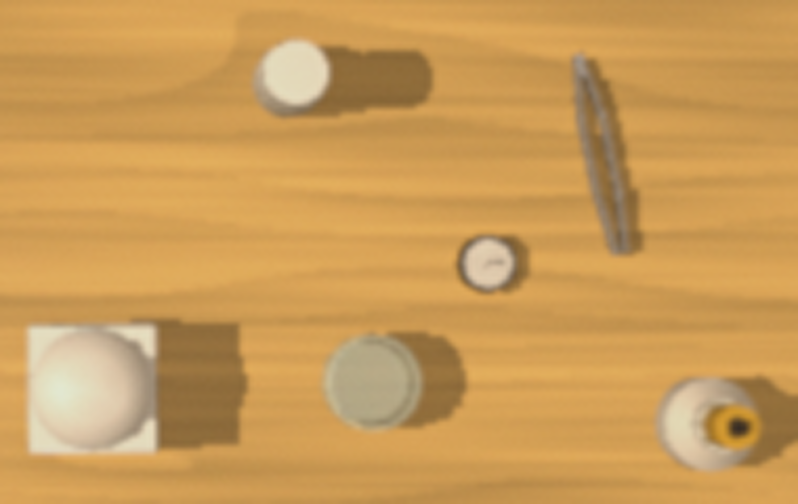

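```bash
python3 - <<'E'
from h import *
d=r.snapshot("top")
c1=lambda U,V:((U+.5)/3.4-.5+115,(V+.5)/3.4-.5+115)
c2=lambda U,V:((U+.5)/4.2-.5+250,(V+.5)/4.2-.5+165)
def p(n,c,U,V,z): print(n,pix2w(d,*c(U,V),z).round(1)[:2])
p("cdish",c1,100,447,4);p("cjar",c1,220,435,4);p("ctong",c1,340,421,4)
p("ct1",c1,330,323,4);p("ct2",c1,350,520,4)
for q in((282,137),(404,146),(390,267),(270,257)):p("box",c1,*q,30)
p("jar",c2,297,74,62);p("dish",c2,373,382,28);p("tong",c2,602,153,10);p("t1",c2,580,60,10);p("t2",c2,622,250,10)
p("bulb",c2,738,427,80);p("bulbhead",c2,708,425,26);p("dial",c2,487,263,11);p("hide",c2,92,390,45)
E
```

```text
cdish [468.5 340.1]
cjar [478.1 248.6]
ctong [489.3 156.6]
ct1 [565.1 165.1]
ct2 [413.2 148.1]
box [705.1 200.4]
box [699.1 107.6]
box [606.3 117.4]
box [613.2 208.4]
jar [ 632.6 -115. ]
dish [ 446.3 -165.8]
tong [ 590.5 -313. ]
t1 [ 649.2 -299.4]
t2 [ 529.4 -325.3]
bulb [ 421.6 -375.7]
bulbhead [ 420.7 -373.8]
dial [ 520.7 -240. ]
hide [441.1   7.7]
```

```bash
python3 -m jog '[[0,0,0,-19,-46,0,-1],[0,0,0,-19,-46,0,-1],[0,0,0,-38,-11,0,-1],[0,0,0,-38,-11,0,-1],[0,0,0,-38,-11,0,-1]]'
python3 -m jog '[[0,0,8.5,0,0,0,-1],[0,0,8.5,0,0,0,-1],[0,0,8.5,0,0,0,-1],[0,0,8.5,0,0,0,-1]]'
python3 -m jog '[[0,0,8.5,0,0,0,-1],[0,0,8.5,0,0,0,-1],[0,0,8.5,0,0,0,-1],[0,0,1.7,0,0,0,-1],[0,0,0,0,0,0,-1]]'
python3 -c "
from h import *
to(446,-166,200,96.4)"
```

```text
time: 0.65
tool_pos: [322.0, 380.0, 231.2]
tcp_rot: [180.0, 0.0, 157.6]
ft_force: [1.1, 0.8, 1.0]
finger_gap: 85.5
grip_force: 0.0
time: 1.05
tool_pos: [321.5, 381.0, 231.0]
tcp_rot: [-180.0, 0.0, 123.2]
ft_force: [-0.2, -0.1, -0.7]
finger_gap: 85.5
grip_force: 0.0
time: 1.55
tool_pos: [321.4, 381.2, 231.1]
tcp_rot: [-180.0, 0.0, 96.6]
ft_force: [0.2, 0.6, 0.3]
finger_gap: 85.1
grip_force: 0.0
pos [321.4 381.2 231.1] rot [-1.7998e+02  1.0000e-02  9.6560e+01] gap 85.1 t 1.55
shift now [-557.8   61.3   31.2]
turn [-0.02  0.01  0.16] shift after turn [-557.7   62.9   31.1]
```

```bash
python3 -m jog '[[0,0,0,-46,5,0,-1],[0,0,0,-46,5,0,-1],[0,0,0,-46,5,0,-1],[0,0,0,-46,5,0,-1],[0,0,0,-46,5,0,-1]]' | tail -0
python3 -m jog '[[0,0,0,-46,5,0,-1],[0,0,0,-46,5,0,-1],[0,0,0,-46,5,0,-1],[0,0,0,-46,5,0,-1],[0,0,0,-46,5,0,-1]]'
python3 -m jog '[[0,0,0,-46,5,10,-1],[0,0,0,-46,5,20,-1],[0,0,0,-6,2,0,-1],[0,0,0,0,0,0,-1]]'
python3 - <<'E'
from h import *
d=wrist("w1"); print(d["hand_eye"].round(3),d["fx"],d["k1"])
to(446,-166,200,96.4)
print(w2pix(d,[446.3,-165.8,28],d["T"]))
E
```

```text
time: 2.55
tool_pos: [422.5, -72.3, 231.5]
tcp_rot: [180.0, 0.0, 96.6]
ft_force: [1.2, -0.3, -0.4]
finger_gap: 85.5
grip_force: 0.0
time: 2.95
tool_pos: [444.7, -166.9, 200.6]
tcp_rot: [-179.9, -0.1, 96.4]
ft_force: [0.2, -0.4, -1.1]
finger_gap: 85.4
grip_force: 0.0
[[  -0.       0.95     0.314   80.8  ]
 [   1.       0.       0.      -0.408]
 [   0.       0.314   -0.95  -142.262]
 [   0.       0.       0.       1.   ]] 348.3875884291739 0.013031115592595599
pos [ 445.1 -165.9  201.3] rot [-1.7996e+02 -6.0000e-02  9.6460e+01] gap 85.3 t 3.0
shift now [-0.2  0.9  1.3]
turn [-0.04 -0.06  0.06] shift after turn [-0.2  0.9  1.3]
[279.63960177 185.67706305]Exception ignored on flushing sys.stdout:
BrokenPipeError: [Errno 32] Broken pipe
```

View pics/w1.png

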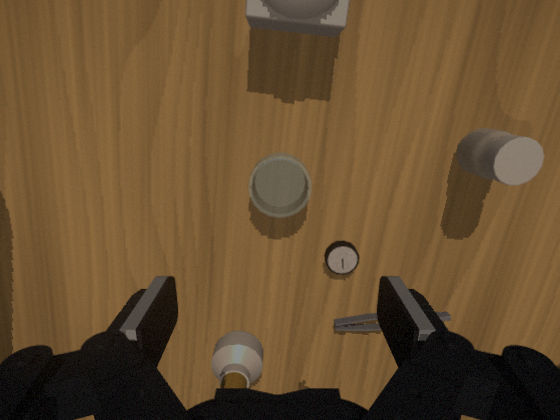

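```bash
python3 - <<'E'
from h import *
d=r.snapshot("wrist"); H=d["hand_eye"]
for z in (0,-13,-19,-32,-38): print(z,[w2pix(d,[x,-42.5,z],H).round() for x in (11,-11)],w2pix(d,[11,-57,z],H).round())
d["T"]=tool()@H
print("dish",pix2w(d,280,186,28,d["T"]),"jar",pix2w(d,517,161,62,d["T"]),"dial",pix2w(d,342,260,11,d["T"]))
E
```

```text
0 [array([184., 258.]), array([187., 301.])] [151. 258.]
-13 [array([176., 272.]), array([180., 318.])] [140. 272.]
-19 [array([171., 279.]), array([176., 326.])] [135. 280.]
-32 [array([161., 298.]), array([167., 348.])] [121. 298.]
-38 [array([156., 307.]), array([162., 359.])] [113. 307.]
dish [ 447.64169754 -164.90385017   28.        ] jar [ 634.64721921 -114.07619902   62.        ] dial [ 522.62777535 -241.72724818   11.        ]
```

```bash
python3 -m jog '[[0,0,0,0,2,46,-1],[0,0,0,0,0,46,-1],[0,0,0,0,0,46,-1],[0,0,0,0,0,35,-1],[0,0,0,0,0,15,-1]]'
python3 -m jog '[[0,0,0,0,0,10,-1],[0,0,0,0,0,3,-1],[0,0,0,0,0,0,-1]]'
python3 -m jog '[[0,0,0,0,0,0,0.2],[0,0,0,0,0,0,0.2],[0,0,0,0,0,0,0.2],[0,0,0,0,0,0,0.2],[0,0,0,0,0,0,0.2]]' 40
```

```text
time: 3.55
tool_pos: [445.2, -162.9, 10.5]
tcp_rot: [-179.8, -0.1, 96.6]
ft_force: [-0.7, 0.5, 0.1]
finger_gap: 85.8
grip_force: 0.0
time: 3.85
tool_pos: [448.1, -165.4, 1.4]
tcp_rot: [179.9, 0.0, 96.5]
ft_force: [0.4, -1.3, 0.3]
finger_gap: 85.5
grip_force: 0.0
time: 4.35
tool_pos: [448.5, -166.2, 2.3]
tcp_rot: [179.9, 0.1, 96.4]
ft_force: [-2.8, 2.6, 9.3]
finger_gap: 59.5
grip_force: 41.9
```

```bash
python3 -m jog '[[0,0,0,0,0,0,0.2]]'; python3 -m jog '[[0,0,0,0,0,-10,0.2],[0,0,0,0,0,-25,0.2],[0,0,0,0,0,-40,0.2],[0,0,0,0,0,-40,0.2],[0,0,0,0,0,-15,0.2]]'
python3 - <<'E'
from h import *
d=wrist("w2"); to(469,339.5,130,96.4)
E
```

```text
time: 4.45
tool_pos: [448.5, -166.2, 2.3]
tcp_rot: [179.9, 0.1, 96.4]
ft_force: [-2.1, 2.0, 9.3]
finger_gap: 59.6
grip_force: 41.9
time: 4.95
tool_pos: [449.6, -166.9, 136.2]
tcp_rot: [179.6, 0.2, 96.4]
ft_force: [0.7, -0.4, -0.8]
finger_gap: 59.6
grip_force: 43.5
pos [ 450.3 -167.3  137.3] rot [179.56   0.29  96.4 ] gap 59.7 t 5.0
shift now [501.6  75.1   5.3]
turn [0.44 0.29 0.  ] shift after turn [501.5  75.1   7.3]
```

View pics/w2.png

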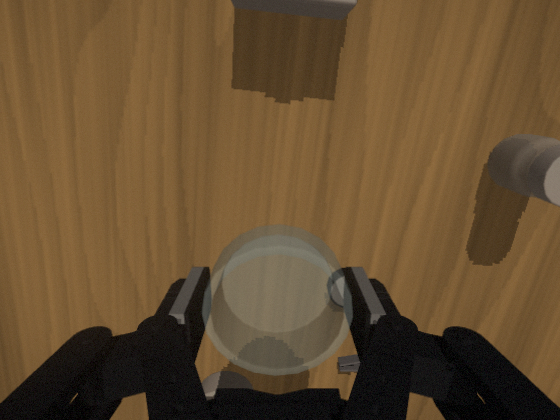

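```bash
python3 -m jog '[[0.4,0.3,0,20,3,0,0.2],[0,0,0,40,6,0,0.2],[0,0,0,45,6.7,0,0.2],[0,0,0,45,6.7,0,0.2],[0,0,0,45,6.7,0,0.2]]' >/dev/null
python3 -m jog '[[0,0,0,45,6.7,0,0.2],[0,0,0,45,6.7,0,0.2],[0,0,0,45,6.7,0,0.2],[0,0,0,45,6.7,0,0.2],[0,0,0,45,6.7,0,0.2]]' >/dev/null
python3 -m jog '[[0,0,0,45,6.7,0,0.2],[0,0,0,30,4.5,0,0.2],[0,0,0,7,1,0,0.2],[0,0,0,0,0,0,0.2],[0,0,0,0,0,0,0.2]]'
python3 - <<'E'
from h import *
d=wrist("w3"); to(469,339.5,130,96.4)
for P in ([468.5,340,4],[478,248.6,4],[489.3,156.6,4]): print(w2pix(d,P,d["T"]))
E
```

```text
time: 6.5
tool_pos: [465.4, 340.3, 132.0]
tcp_rot: [-179.6, -0.2, 96.4]
ft_force: [-0.1, -0.5, -0.7]
finger_gap: 59.3
grip_force: 43.4
pos [465.5 340.1 132.2] rot [-179.56   -0.25   96.35] gap 59.6 t 6.55
shift now [-1.   3.4  2.1]
turn [-0.44 -0.25 -0.05] shift after turn [-1.   3.4  2.2]
[282.61878677 201.59139934]
[281.32208687 300.39380251]
[282.01745704 383.69402911]
```

View pics/w3.png

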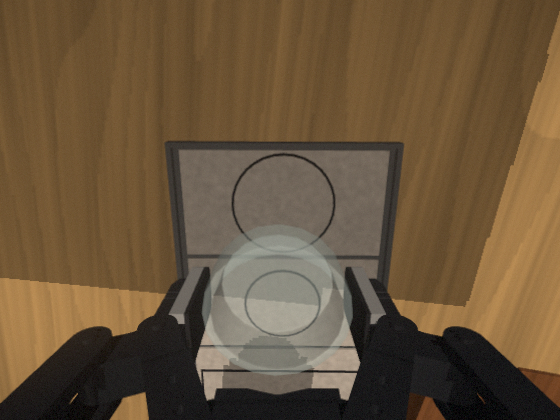

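```bash
python3 -m jog '[[-0.4,-0.25,0,-1,3,20,0.2],[0,0,0,0,0,40,0.2],[0,0,0,0,0,30,0.2],[0,0,0,0,0,20,0.2],[0,0,0,0,0,8,0.2]]' >/dev/null
python3 -m jog '[[0,0,0,0,0,0,0.2],[0,0,0,0,0,0,0.2]]'
python3 -m jog '[[0,0,0,0,0,3,0.2],[0,0,0,0,0,0,0.2]]'
python3 -c "
from h import *
to(469,339.5,6,96.4)"
```

```text
time: 7.25
tool_pos: [469.5, 340.9, 15.8]
tcp_rot: [179.9, -0.1, 96.4]
ft_force: [0.2, 0.3, -0.2]
finger_gap: 59.5
grip_force: 43.4
time: 7.45
tool_pos: [469.3, 341.4, 12.5]
tcp_rot: [179.9, -0.1, 96.4]
ft_force: [0.2, -1.0, -0.5]
finger_gap: 59.2
grip_force: 43.5
pos [469.3 341.4  12.5] rot [ 1.799e+02 -9.000e-02  9.641e+01] gap 59.2 t 7.45
shift now [-1.9 -0.5  6.5]
turn [ 0.1  -0.09  0.01] shift after turn [-1.9 -0.5  6.5]
```

```bash
python3 -m jog '[[0,0,0,-1.5,0,2,0.2],[0,0,0,0,0,1,0.2]]'
python3 -m jog '[[0,0,0,0,0,1,0.2],[0,0,0,0,0,0,0.2]]'
python3 -m jog '[[0,0,0,0,0,1,0.2],[0,0,0,0,0,0,0.2]]'
python3 -m jog '[[0,0,0,0,0,0.7,0.2],[0,0,0,0,0,0,0.2]]'
```

```text
time: 7.65
tool_pos: [468.8, 339.5, 8.6]
tcp_rot: [180.0, -0.1, 96.4]
ft_force: [-0.4, 0.3, -0.8]
finger_gap: 59.3
grip_force: 43.4
time: 7.85
tool_pos: [468.9, 339.6, 8.4]
tcp_rot: [180.0, -0.0, 96.4]
ft_force: [-3.3, -4.1, 7.8]
finger_gap: 59.7
grip_force: 44.1
time: 8.05
tool_pos: [469.0, 339.7, 8.4]
tcp_rot: [180.0, -0.0, 96.4]
ft_force: [-8.0, -4.7, 15.2]
finger_gap: 59.5
grip_force: 44.9
time: 8.25
tool_pos: [469.1, 339.8, 8.3]
tcp_rot: [180.0, -0.0, 96.4]
ft_force: [-10.0, -6.6, 22.8]
finger_gap: 59.4
grip_force: 45.5
```

```bash
python3 -m jog '[[0,0,0,0,0,-1.7,0.2],[0,0,0,0,0,0,0.2],[0,0,0,0,0,0,-0.6],[0,0,0,0,0,0,-0.8],[0,0,0,0,0,0,-1]]'
python3 -m jog '[[0,0,0,0,0,0,-1],[0,0,0,0,0,-10,-1],[0,0,0,0,0,-40,-1],[0,0,0,0,0,-45,-1],[0,0,0,0,0,-45,-1]]'
python3 -m jog '[[0,0,0,0,0,-20,-1],[0,0,0,0,0,0,-1],[0,0,0,0,0,0,-1]]'
python3 - <<'E'
from h import *
d=wrist("w4"); to(633.5,-114.5,170,96.4)
for P in ([469,339.5,6],): print(w2pix(d,P,d["T"]))
E
```

```text
time: 8.75
tool_pos: [468.4, 339.4, 7.0]
tcp_rot: [-180.0, -0.0, 96.4]
ft_force: [0.5, 0.5, -0.0]
finger_gap: 85.2
grip_force: 0.0
time: 9.25
tool_pos: [468.3, 339.1, 149.3]
tcp_rot: [-180.0, -0.0, 96.4]
ft_force: [0.8, 0.3, 0.3]
finger_gap: 85.8
grip_force: 0.0
time: 9.55
tool_pos: [468.9, 339.5, 168.2]
tcp_rot: [179.9, -0.1, 96.4]
ft_force: [-0.6, -0.2, -1.1]
finger_gap: 85.3
grip_force: 0.0
pos [468.2 339.1 166.7] rot [-1.7994e+02 -2.0000e-02  9.6410e+01] gap 85.3 t 9.6
shift now [-469.2  113.7   -3.6]
turn [-0.06 -0.02  0.01] shift after turn [-469.2  113.8   -3.3]
[277.44141362 189.54680707]
```

View pics/w4.png

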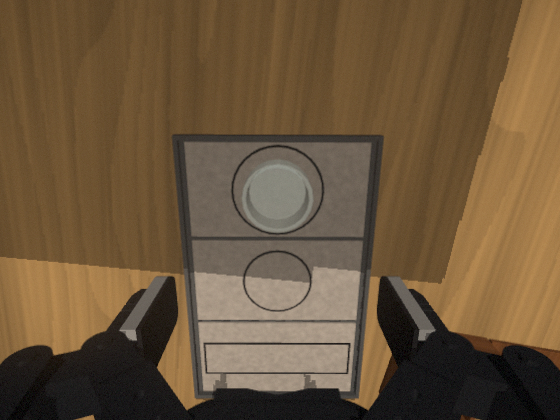

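```bash
python3 - <<'E'
from h import *
d=wrist("w4b")
im=cv2.imread("pics/w4b.png")[130:320,170:390]
cv2.imwrite("pics/w4c.png",cv2.resize(im,None,fx=3.1,fy=3.1,interpolation=cv2.INTER_CUBIC))
T=d["T"]; c=pix2w(d,277.5,190,6,T); print("circle",c)
for v in (195,196,197,198): print(v,pix2w(d,277.7,v,34,T))
# overlay-free prediction of rim rows for dish centred on target
for z,R0 in ((34,30),(6,28)):
  print(z,[w2pix(d,[c[0]+R0*np.cos(a),c[1]+R0*np.sin(a),z],T).round(1) for a in np.radians([96.4,186.4,276.4,6.4])])
E
```

```text
circle [467.9677406  338.85765139   6.        ]
195 [467.76442288 342.10496637  34.        ]
196 [467.85963738 341.25887876  34.        ]
197 [467.95503074 340.41120059  34.        ]
198 [468.05060342 339.56192794  34.        ]
34 [array([277.5, 162.6]), array([241. , 198.8]), array([277.5, 232.7]), array([314. , 198.8])]
6 [array([277.5, 159. ]), array([246.3, 190. ]), array([277.5, 219.3]), array([308.7, 190. ])]
```

View pics/w4c.png

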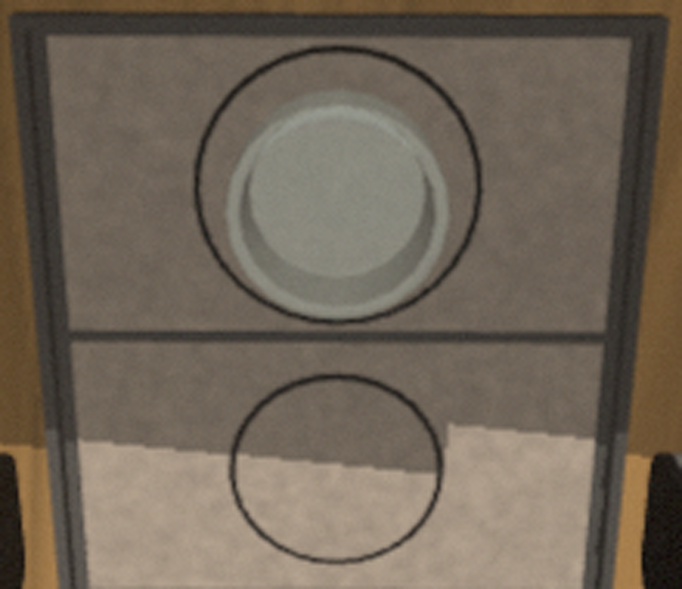

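```bash
python3 -m jog '[[0,0,0,-30,7,0,-1],[0,0,0,-44,11,0,-1],[0,0,0,-44,11,0,-1],[0,0,0,-44,11,0,-1],[0,0,0,-44,11,0,-1]]' >/dev/null
python3 -m jog '[[0,0,0,-44,11,0,-1],[0,0,0,-44,11,0,-1],[0,0,0,-44,11,0,-1],[0,0,0,-44,10,0,-1],[0,0,0,-44,10,0,-1]]' >/dev/null
python3 -m jog '[[0,0,0,-35,9,0,-1],[0,0,0,-8,2,0,-1],[0,0,0,0,0,0,-1]]'
python3 -c "
from h import *
to(633.5,-114.5,14,96.4)"
```

```text
time: 10.95
tool_pos: [634.4, -115.0, 164.8]
tcp_rot: [-179.8, -0.1, 96.3]
ft_force: [-0.5, 0.8, 0.6]
finger_gap: 85.2
grip_force: 0.0
pos [ 634.4 -115.   164.8] rot [-1.7982e+02 -1.2000e-01  9.6270e+01] gap 85.2 t 10.95
shift now [  0.2  -0.4 150.8]
turn [-0.18 -0.12 -0.13] shift after turn [  0.6  -0.8 150.8]
```

```bash
python3 -m jog '[[0,0,0,0.5,-0.5,30,-1],[0,0,0,0,0,40,-1],[0,0,0,0,0,40,-1],[0,0,0,0,0,30,-1],[0,0,0,0,0,10,-1]]' >/dev/null
python3 -m jog '[[0,0,0,0,0,0,-1],[0,0,0,0,0,0,0.3],[0,0,0,0,0,0,0.3],[0,0,0,0,0,0,0.3],[0,0,0,0,0,0,0.3]]' 40
python3 -m jog '[[0,0,0,0,0,0,0.5],[0,0,0,0,0,0,0.5],[0,0,0,0,0,0,0.5]]'
```

```text
time: 11.95
tool_pos: [636.5, -113.6, 19.6]
tcp_rot: [179.8, 0.0, 96.4]
ft_force: [-2.1, 0.4, 6.4]
finger_gap: 42.3
grip_force: 40.4
time: 12.25
tool_pos: [636.4, -113.6, 19.6]
tcp_rot: [179.8, 0.0, 96.4]
ft_force: [-1.3, 0.7, 5.0]
finger_gap: 42.1
grip_force: 40.4
```

```bash
python3 -m jog '[[0,0,0,0,0,-10,0.5],[0,0,0,0,0,-30,0.5],[0,0,0,0,0,-40,0.5],[0,0,0,0,0,-30,0.5],[0,0,0,0,0,-10,0.5]]' 
python3 -m jog '[[0,0,0,20,-6,0,0.5],[0,0,0,38,-12,0,0.5],[0,0,0,42,-13,0,0.5],[0,0,0,42,-13,0,0.5],[0,0,0,42,-13,0,0.5]]' >/dev/null
python3 -m jog '[[0,0,0,42,-13,0,0.5],[0,0,0,42,-13,0,0.5],[0,0,0,42,-13,0,0.5],[0,0,0,40,-12,0,0.5],[0,0,0,20,-6,0,0.5]]' >/dev/null
python3 -m jog '[[0,0,0,7,-2,0,0.5],[0,0,0,0,0,0,0.5],[0,0,0,0,0,0,0.5]]'
python3 - <<'E'
from h import *
d=wrist("w5"); to(478.2,247.8,26,96.4)
E
```

```text
time: 12.75
tool_pos: [637.4, -114.1, 143.1]
tcp_rot: [179.6, 0.1, 96.4]
ft_force: [0.7, -0.4, -0.2]
finger_gap: 41.9
grip_force: 41.0
time: 14.05
tool_pos: [477.6, 247.5, 137.1]
tcp_rot: [-180.0, -0.0, 96.4]
ft_force: [0.4, -0.4, -0.9]
finger_gap: 41.7
grip_force: 41.0
pos [477.8 247.2 137.2] rot [-1.7999e+02 -2.0000e-02  9.6350e+01] gap 42.1 t 14.1
shift now [  0.5   0.4 111.2]
turn [-0.01 -0.02 -0.05] shift after turn [  0.6   0.4 111.2]
```

View pics/w5.png

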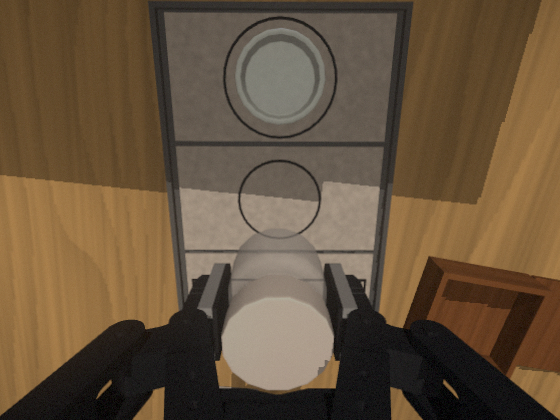

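```bash
python3 -m jog '[[0,0,0,0.5,0.3,20,0.5],[0,0,0,0,0,35,0.5],[0,0,0,0,0,30,0.5],[0,0,0,0,0,15,0.5],[0,0,0,0,0,5,0.5]]' >/dev/null
python3 -m jog '[[0,0,0,0,0,0,0.5],[0,0,0,0,0,2,0.5],[0,0,0,0,0,0,0.5]]'
python3 -m jog '[[0,0,0,0,0,1.5,0.5],[0,0,0,0,0,0,0.5]]'
python3 -m jog '[[0,0,0,0,0,1,0.5],[0,0,0,0,0,0,0.5]]'
```

```text
time: 14.9
tool_pos: [478.8, 249.4, 31.8]
tcp_rot: [179.9, -0.1, 96.4]
ft_force: [-0.9, 0.1, -1.3]
finger_gap: 42.0
grip_force: 40.9
time: 15.1
tool_pos: [478.0, 249.2, 29.4]
tcp_rot: [179.9, -0.1, 96.4]
ft_force: [-0.4, -0.5, -0.9]
finger_gap: 42.1
grip_force: 40.9
time: 15.3
tool_pos: [477.6, 249.0, 27.9]
tcp_rot: [-180.0, -0.0, 96.4]
ft_force: [-0.3, -0.3, -1.4]
finger_gap: 42.0
grip_force: 40.9
```

```bash
python3 -m jog '[[0,0,0,-1,0,1,0.5],[0,0,0,0,0,0,0.5]]'
python3 -m jog '[[0,0,0,0,0,1,0.5],[0,0,0,0,0,0,0.5]]'
python3 -m jog '[[0,0,0,0,0,0.7,0.5],[0,0,0,0,0,0,0.5]]'
```

```text
time: 15.5
tool_pos: [477.6, 247.8, 26.7]
tcp_rot: [-180.0, -0.0, 96.4]
ft_force: [-0.4, 0.2, -0.4]
finger_gap: 41.6
grip_force: 40.9
time: 15.7
tool_pos: [477.7, 247.9, 25.7]
tcp_rot: [-180.0, -0.0, 96.4]
ft_force: [-0.4, -0.7, -1.3]
finger_gap: 41.8
grip_force: 41.0
time: 15.9
tool_pos: [477.8, 248.0, 25.6]
tcp_rot: [-180.0, -0.0, 96.4]
ft_force: [-2.5, -1.5, 5.3]
finger_gap: 42.0
grip_force: 41.5
```

```bash
python3 -m jog '[[0,0,0,0,0,-0.6,0.5],[0,0,0,0,0,0,0.3],[0,0,0,0,0,0,0],[0,0,0,0,0,0,-0.5],[0,0,0,0,0,0,-1]]'
python3 -m jog '[[0,0,0,0,0,0,-1],[0,0,0,0,0,-10,-1],[0,0,0,0,0,-40,-1],[0,0,0,0,0,-45,-1],[0,0,0,0,0,-45,-1]]'
python3 -m jog '[[0,0,8.5,0,0,-15,-1],[0,0,8.5,0,0,0,-1],[0,0,8.5,0,0,0,-1],[0,0,8.5,0,0,0,-1],[0,0,8.5,0,0,0,-1]]' >/dev/null
python3 -m jog '[[0,0,8.5,0,0,0,-1],[0,0,8.5,0,0,0,-1],[0,0,8.5,0,0,0,-1],[0,0,8.5,0,0,0,-1],[0,0,7.7,0,0,0,-1]]'
python3 -c "
from h import *
to(590.5,-313,165,12.2)
d=wrist('w6')"
```

```text
time: 16.4
tool_pos: [477.8, 248.0, 25.7]
tcp_rot: [180.0, -0.1, 96.4]
ft_force: [-0.2, 0.1, -0.6]
finger_gap: 70.3
grip_force: 0.0
time: 16.9
tool_pos: [477.3, 247.7, 167.8]
tcp_rot: [-180.0, -0.0, 96.4]
ft_force: [1.2, 0.4, -0.1]
finger_gap: 85.5
grip_force: 0.0
time: 17.9
tool_pos: [477.9, 247.9, 181.7]
tcp_rot: [-179.9, -0.0, 11.9]
ft_force: [0.4, -0.3, -1.0]
finger_gap: 85.4
grip_force: 0.0
pos [477.9 247.9 181.7] rot [-1.7994e+02 -5.0000e-02  1.1860e+01] gap 85.4 t 17.9
shift now [ -5.1 572.1  16.1]
turn [-0.06 -0.05 -0.34] shift after turn [ -8.4 572.   16.7]
```

```bash
python3 -m jog '[[0,0,-0.3,-1,30,0,-1],[0,0,0,-1,47,0,-1],[0,0,0,-1,47,0,-1],[0,0,0,-1,47,0,-1],[0,0,0,-1,47,0,-1]]' >/dev/null
python3 -m jog '[[0,0,0,-1,47,0,-1],[0,0,0,-1,47,0,-1],[0,0,0,-1,47,0,-1],[0,0,0,0,47,0,-1],[0,0,0,0,47,5,-1]]' >/dev/null
python3 -m jog '[[0,0,0,0,47,5,-1],[0,0,0,0,47,5,-1],[0,0,0,0,25,0,-1],[0,0,0,0,0,0,-1],[0,0,0,0,0,0,-1]]'
python3 - <<'E'
from h import *
to(590.5,-313,20,12.2)
d=wrist('w7')
print(w2pix(d,[590.5,-313,10],d["T"]))
im=cv2.imread("pics/w7.png")[60:330,120:440]
cv2.imwrite("pics/w7c.png",cv2.resize(im,None,fx=2.2,fy=2.2,interpolation=cv2.INTER_CUBIC))
E
```

```text
time: 19.45
tool_pos: [593.5, -312.6, 165.4]
tcp_rot: [-179.9, -0.0, 12.6]
ft_force: [-0.1, 0.4, 0.3]
finger_gap: 85.5
grip_force: 0.0
pos [ 593.5 -312.6  165.4] rot [-1.7992e+02 -1.0000e-02  1.2550e+01] gap 85.5 t 19.45
shift now [-3.100e+00 -1.000e-01  1.454e+02]
turn [-0.08 -0.01  0.35] shift after turn [ -3.   -0.3 145.4]
[277.23128398 193.85468655]
```

View pics/w7c.png

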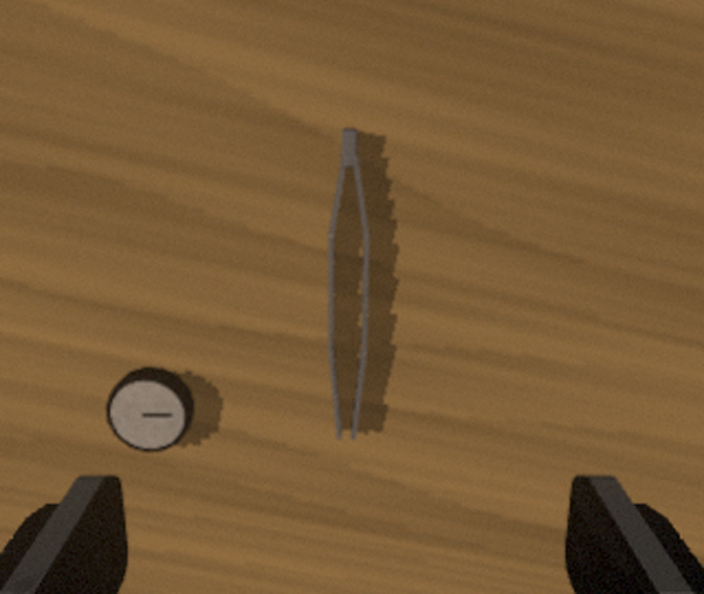

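```bash
python3 - <<'E'
from h import *
T=tool();d=r.snapshot('wrist');d["T"]=T@d["hand_eye"]
p=lambda U,V,z=10: pix2w(d,(U+.5)/2.2-.5+120,(V+.5)/2.2-.5+60,z,d["T"])
a,b=p(349,130),p(347,437);m=(a+b)/2
print(a,b,m,np.linalg.norm(a-b),np.degrees(np.arctan2(*(a-b)[1::-1])))
print(p(150,412,11)); to(m[0],m[1],3)
E
```

```text
[ 653.69009044 -299.01492894   10.        ] [ 529.07607949 -326.0822147    10.        ] [ 591.38308497 -312.54857182   10.        ] 127.51976193301239 12.254799903423653
[ 522.82163686 -242.2418119    11.        ]
pos [ 593.8 -311.3  165.6] rot [-1.7993e+02 -2.0000e-02  1.2620e+01] gap 85.3 t 19.55
shift now [ -2.6   0.9 162.6]
```

```bash
python3 -m jog '[[0,0,0.3,-2.5,0.5,40,-0.1],[0,0,0,0,0,45,-0.1],[0,0,0,0,0,40,-0.1],[0,0,0,0,0,22,-0.1],[0,0,0,0,0,6,-0.1]]' >/dev/null
python3 -m jog '[[0,0,0,0,0,0,-0.1],[0,0,0,0,0,0,-0.1]]'
python3 -c "
from h import *
to(591.4,-312.5,3)"
```

```text
time: 20.25
tool_pos: [592.8, -313.5, 14.7]
tcp_rot: [179.9, -0.1, 12.3]
ft_force: [0.6, 0.7, 0.6]
finger_gap: 47.0
grip_force: 0.0
pos [ 592.8 -313.5   14.7] rot [ 1.7992e+02 -1.4000e-01  1.2270e+01] gap 47.0 t 20.25
shift now [-1.2 -1.3 11.7]
```

```bash
python3 -m jog '[[0,0,0,-1,-0.5,6,-0.1],[0,0,0,0,0,3,-0.1],[0,0,0,0,0,2,-0.1],[0,0,0,0,0,0,-0.1]]'
python3 -m jog '[[0,0,0,0,0,0,1],[0,0,0,0,0,0,1],[0,0,0,0,0,0,1],[0,0,0,0,0,0,1],[0,0,0,0,0,0,1]]' 40
```

```text
time: 20.65
tool_pos: [590.0, -312.9, 1.0]
tcp_rot: [-179.9, 0.0, 12.2]
ft_force: [0.2, -0.8, -0.5]
finger_gap: 46.9
grip_force: 0.0
time: 21.15
tool_pos: [590.5, -313.1, 1.6]
tcp_rot: [-180.0, -0.0, 12.2]
ft_force: [0.6, -0.1, 2.3]
finger_gap: 14.8
grip_force: 41.2
```

```bash
python3 -m jog '[[0,0,0,0,0,-10,1],[0,0,0,0,0,-30,1],[0,0,0,0,0,-40,1],[0,0,0,0,0,-40,1],[0,0,5.8,0,0,-10,1]]'
python3 -m jog '[[0,0,0,-2,-20,0,1],[0,0,0,-4,-40,0,1],[0,0,0,-5,-45,0,1],[0,0,0,-5,-45,0,1],[0,0,0,-5,-45,0,1]]' >/dev/null
python3 -m jog '[[0,0,0,-5,-45,0,1],[0,0,0,-5,-45,0,1],[0,0,0,-5,-45,0,1],[0,0,0,-4,-45,0,1],[0,0,0,-4,-45,0,1]]' >/dev/null
python3 -m jog '[[0,0,0,-3,-35,0,1],[0,0,0,-2,-22,0,1],[0,0,0,0,0,0,1],[0,0,0,0,0,0,1],[0,0,0,0,0,0,1]]'
python3 - <<'E'
from h import *
to(488.5,156,10,6.4)
d=wrist('w8')
E
```

```text
time: 21.65
tool_pos: [593.0, -314.7, 138.6]
tcp_rot: [179.7, -0.4, 6.4]
ft_force: [1.2, -0.6, -0.2]
finger_gap: 14.6
grip_force: 40.9
time: 23.15
tool_pos: [488.5, 154.7, 131.9]
tcp_rot: [-180.0, -0.0, 6.4]
ft_force: [-0.2, 0.7, -0.8]
finger_gap: 14.9
grip_force: 40.9
pos [488.5 154.7 131.9] rot [-1.7997e+02 -1.0000e-02  6.3800e+00] gap 14.9 t 23.15
shift now [ 1.000e-01 -1.300e+00  1.219e+02]
turn [-0.03 -0.01 -0.02] shift after turn [ 1.000e-01 -1.300e+00  1.219e+02]
```

View pics/w8.png

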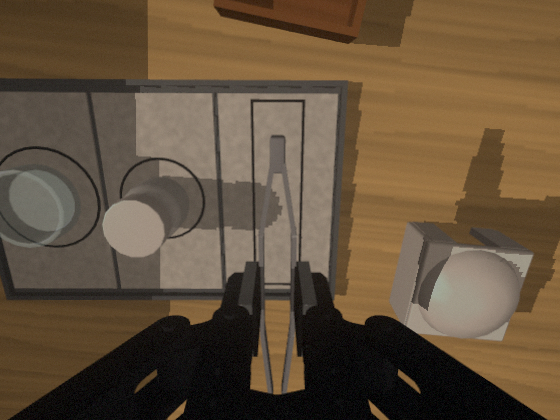

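```bash
python3 - <<'E'
from h import *
T=tool();d=r.snapshot('wrist');T=T@d["hand_eye"]
q=np.array([pix2w(d,u,v,6,T)[:2] for u,v in((251.5,100),(304.5,100),(302,284),(253.5,284))]);m=q.mean(0)
print(q.round(1),m,np.linalg.norm(q[0]-q[3]),np.linalg.norm(q[0]-q[1])); to(*m,8)
E
python3 -m jog '[[0,0,0,0,-0.5,20,1],[0,0,0,0,0,40,1],[0,0,0,0,0,35,1],[0,0,0,0,0,18,1],[0,0,0,0,0,4,1]]' >/dev/null
python3 -m jog '[[0,0,0,0,0,0,1],[0,0,0,0,0,1,1],[0,0,0,0,0,0,1]]'
python3 -c "
from h import *
to(488.5,156,8)"
```

```text
[[562.6 181.8]
 [566.8 143.2]
 [415.2 124.8]
 [410.5 166.8]] [488.77745502 154.14831758] 152.76269532094886 38.84762163497334
pos [488.6 154.5 131.8] rot [-179.96   -0.      6.33] gap 14.8 t 23.25
shift now [1.000e-01 4.000e-01 1.238e+02]
time: 24.05
tool_pos: [489.7, 156.2, 15.3]
tcp_rot: [-179.9, -0.2, 6.4]
ft_force: [-0.3, -0.1, -0.9]
finger_gap: 14.3
grip_force: 40.9
pos [489.7 156.2  15.3] rot [-1.7993e+02 -1.6000e-01  6.3900e+00] gap 14.3 t 24.05
shift now [-1.3  0.1  7.3]
```

```bash
python3 -m jog '[[0,0,0,-1,0.5,3,1],[0,0,0,0,0,2,1],[0,0,0,0,0,0,1]]'
python3 -m jog '[[0,0,0,0,0,1,1],[0,0,0,0,0,0,1]]'
python3 -m jog '[[0,0,0,0,0,1,1],[0,0,0,0,0,0,1]]'
python3 -m jog '[[0,0,0,0,0,0.7,1],[0,0,0,0,0,0,1]]'
```

```text
time: 24.35
tool_pos: [487.1, 155.5, 8.5]
tcp_rot: [-180.0, 0.0, 6.4]
ft_force: [0.7, -0.6, -0.1]
finger_gap: 14.4
grip_force: 40.9
time: 24.55
tool_pos: [487.3, 155.5, 7.6]
tcp_rot: [-180.0, 0.0, 6.4]
ft_force: [0.3, 0.4, -0.3]
finger_gap: 14.7
grip_force: 40.9
time: 24.75
tool_pos: [487.4, 155.5, 7.5]
tcp_rot: [-180.0, 0.0, 6.4]
ft_force: [-4.7, -1.7, 10.1]
finger_gap: 14.3
grip_force: 42.0
time: 24.95
tool_pos: [487.4, 155.6, 7.5]
tcp_rot: [-180.0, 0.0, 6.4]
ft_force: [-9.4, -2.0, 16.3]
finger_gap: 14.5
grip_force: 43.0
```

```bash
python3 -m jog '[[0,0,0,0,0,-1.5,1],[0,0,0,0,0,0,0.5],[0,0,0,0,0,0,0.2],[0,0,0,0,0,0,0],[0,0,0,0,0,0,-0.1]]'
python3 -m jog '[[0,0,0,0,0,-10,-0.1],[0,0,0,0,0,-35,-0.1],[0,0,0,0,0,-45,-0.1],[0,0,0,0,0,-45,-0.1],[0,0,0,0,0,-35,-1]]'
python3 -m jog '[[0,0,0,-5,20,0,-1],[0,0,0,-11,45,0,-1],[0,0,0,-11,45,0,-1],[0,0,0,-11,45,0,-1],[0,0,0,-11,45,0,-1]]' >/dev/null
python3 -m jog '[[0,0,0,-11,45,0,-1],[0,0,0,-11,45,0,-1],[0,0,0,-11,45,0,-1],[0,0,0,-11,45,0,-1],[0,0,0,-11,45,0,-1]]' >/dev/null
python3 -m jog '[[0,0,0,-11,45,0,-1],[0,0,0,-8,35,0,-1],[0,0,0,-1,15,0,-1],[0,0,0,0,0,0,-1],[0,0,0,0,0,0,-1]]'
python3 - <<'E'
from h import *
to(421,-375,150)
d=wrist('w9'); print(w2pix(d,[421.3,-375,80],d["T"]))
cv2.imwrite("pics/top1.png",r.snapshot("top")["pixels"][:,:,::-1])
E
```

```text
time: 25.45
tool_pos: [487.2, 155.4, 7.3]
tcp_rot: [-180.0, 0.0, 6.4]
ft_force: [1.2, 0.4, 0.3]
finger_gap: 47.0
grip_force: 0.0
time: 25.95
tool_pos: [488.0, 155.5, 181.4]
tcp_rot: [-179.9, -0.2, 6.4]
ft_force: [1.7, 0.6, 0.2]
finger_gap: 60.0
grip_force: 0.0
time: 27.45
tool_pos: [422.3, -374.4, 177.1]
tcp_rot: [-179.9, 0.0, 6.4]
ft_force: [-0.2, 0.3, -0.2]
finger_gap: 85.7
grip_force: 0.0
pos [ 422.3 -374.4  177.1] rot [-179.9    0.     6.4] gap 85.7 t 27.45
shift now [-1.4  0.5 27.1]
[278.2779185  212.83245068]
```

View pics/w9.png

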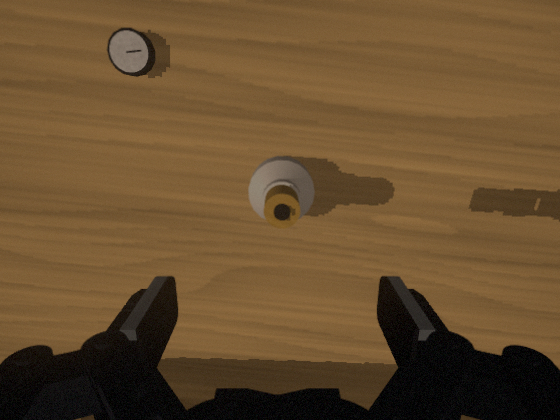

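```bash
python3 -m jog '[[0,0,0,-1,3,30,-0.3],[0,0,0,0,0,40,-0.3],[0,0,0,0,0,30,-0.3],[0,0,0,0,0,15,-0.3],[0,0,0,0,0,4,-0.3]]' >/dev/null
python3 -m jog '[[0,0,0,0,0,0,-0.3],[0,0,0,0,0,0,-0.3]]'
python3 -c "
from h import *
to(421.6,-377.4,53)"
```

```text
time: 28.25
tool_pos: [422.7, -379.1, 60.1]
tcp_rot: [179.9, -0.1, 6.4]
ft_force: [-0.6, 0.4, 0.8]
finger_gap: 55.4
grip_force: 0.0
pos [ 422.7 -379.1   60.1] rot [ 1.7991e+02 -1.1000e-01  6.4300e+00] gap 55.4 t 28.25
shift now [-0.9 -1.8  7.1]
```

```bash
python3 -m jog '[[0,0,0,-0.5,-1,4,-0.3],[0,0,0,0,0,1.5,-0.3],[0,0,0,0,0,0,-0.3],[0,0,0,0,0,0,-0.3]]'
python3 -m jog '[[0,0,0,0,0,0,0.8],[0,0,0,0,0,0,0.8],[0,0,0,0,0,0,0.8],[0,0,0,0,0,0,0.8],[0,0,0,0,0,0,0.8]]' 50
```

```text
time: 28.65
tool_pos: [420.9, -377.4, 52.7]
tcp_rot: [-180.0, -0.0, 6.4]
ft_force: [0.5, 0.0, -0.1]
finger_gap: 55.4
grip_force: 0.0
time: 29.15
tool_pos: [421.0, -377.6, 52.8]
tcp_rot: [-180.0, -0.0, 6.4]
ft_force: [-0.6, -1.5, 1.8]
finger_gap: 25.1
grip_force: 49.3
```

```bash
python3 -m jog '[[0,0,0,0,0,-10,0.8],[0,0,0,0,0,-30,0.8],[0,0,0,0,0,-40,0.8],[0,0,0,0,0,-30,0.8],[0,0,0,0,0,-15,0.8]]'
python3 -m jog '[[0,0,0,10,-18,0,0.8],[0,0,0,18,-31,0,0.8],[0,0,0,23,-40,0,0.8],[0,0,0,23,-40,0,0.8],[0,0,0,23,-40,0,0.8]]' >/dev/null
python3 -m jog '[[0,0,0,23,-40,0,0.8],[0,0,0,23,-40,0,0.8],[0,0,0,23,-40,0,0.8],[0,0,0,23,-40,0,0.8],[0,0,0,23,-40,0,0.8]]' >/dev/null
python3 -m jog '[[0,0,0,23,-40,0,0.8],[0,0,0,23,-40,0,0.8],[0,0,0,20,-34,0,0.8],[0,0,0,12,-20,0,0.8],[0,0,0,3,-4,0,0.8]]' >/dev/null
python3 -m jog '[[0,0,0,0,0,0,0.8],[0,0,0,0,0,0,0.8]]'
python3 - <<'E'
from h import *
to(656,158.5,58)
d=wrist('w10'); print(w2pix(d,[656,158.5,30],d["T"]))
E
```

```text
time: 29.65
tool_pos: [421.9, -378.4, 181.5]
tcp_rot: [179.8, -0.2, 6.4]
ft_force: [-0.5, -0.5, -0.7]
finger_gap: 25.3
grip_force: 49.3
time: 31.35
tool_pos: [654.9, 158.0, 177.3]
tcp_rot: [-180.0, 0.1, 6.4]
ft_force: [0.8, -0.5, -1.5]
finger_gap: 25.5
grip_force: 49.4
pos [654.9 158.  177.3] rot [-1.7998e+02  9.0000e-02  6.3800e+00] gap 25.5 t 31.35
shift now [  1.3  -0.3 119.3]
[276.94108949 191.43589207]
```

View pics/w10.png

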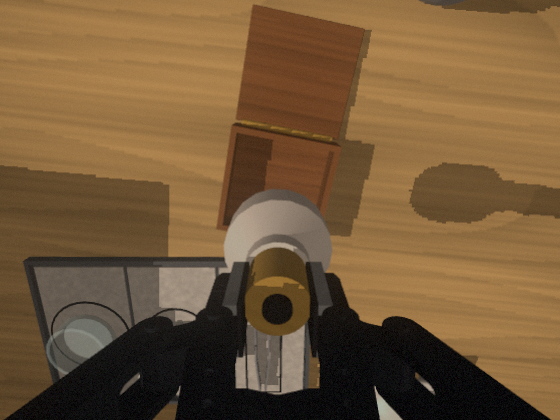

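```bash
python3 -m jog '[[0,0,0,3,0.7,20,0.8],[0,0,0,0,0,35,0.8],[0,0,0,0,0,30,0.8],[0,0,0,0,0,17,0.8],[0,0,0,0,0,5,0.8]]' >/dev/null
python3 -m jog '[[0,0,0,0,0,0,0.8],[0,0,0,0,0,1,0.8],[0,0,0,0,0,0,0.8]]'
python3 -c "
from h import *
to(657,158,58)"
```

```text
time: 32.2
tool_pos: [659.9, 159.0, 72.2]
tcp_rot: [-179.9, -0.2, 6.4]
ft_force: [0.1, 0.0, -0.9]
finger_gap: 25.0
grip_force: 49.5
pos [659.9 159.   72.2] rot [-179.94   -0.18    6.41] gap 25.0 t 32.2
shift now [-3.   0.7 14.1]
```

```bash
python3 -m jog '[[0,0,0,-2,0.5,6,0.8],[0,0,0,0,0,4,0.8],[0,0,0,0,0,1,0.8],[0,0,0,0,0,0,0.8]]'
python3 -m jog '[[0,0,0,0,0,0,0.8],[0,0,0,0,0,1,0.8],[0,0,0,0,0,0,0.8]]'
python3 -m jog '[[0,0,0,0,0,1,0.8],[0,0,0,0,0,0,0.8]]'
```

```text
time: 32.6
tool_pos: [656.2, 158.1, 58.4]
tcp_rot: [-180.0, 0.1, 6.4]
ft_force: [1.0, -0.1, -2.1]
finger_gap: 25.3
grip_force: 49.4
time: 32.9
tool_pos: [656.6, 158.2, 58.0]
tcp_rot: [-179.9, -0.0, 6.4]
ft_force: [-0.0, 0.6, -0.6]
finger_gap: 25.3
grip_force: 49.5
time: 33.1
tool_pos: [657.1, 158.2, 57.8]
tcp_rot: [-180.0, -0.1, 6.4]
ft_force: [-1.9, -0.8, 4.8]
finger_gap: 25.5
grip_force: 49.8
```

```bash
python3 -m jog '[[0,0,0,0,0,-0.5,0.8],[0,0,0,0,0,0,0.4],[0,0,0,0,0,0,0.1],[0,0,0,0,0,0,-0.3],[0,0,0,0,0,0,-0.5]]'
python3 -m jog '[[0,0,0,0,0,0,-0.5],[0,0,0,0,0,-15,-0.5],[0,0,0,0,0,-40,-0.5],[0,0,0,0,0,-45,-0.5],[0,0,0,0,0,-45,-0.5]]'
python3 -m jog '[[0,0,0,-10,45,0,-0.5],[0,0,0,-10,45,0,-0.5],[0,0,0,-10,45,0,-0.5],[0,0,0,-10,45,0,-0.5],[0,0,0,-10,45,0,-0.5]]' >/dev/null
python3 -m jog '[[0,0,0,-20,45,0,-0.5],[0,0,0,-20,45,0,-0.5],[0,0,0,-20,45,0,-0.5],[0,0,0,0,0,0,-0.5],[0,0,0,0,0,0,-0.5]]'
python3 - <<'E'
from h import *
d=r.snapshot("top"); im=d["pixels"]; cv2.imwrite("pics/top2.png",im[:,:,::-1])
a=cv2.imread("pics/top0.png")[:,:,::-1].astype(int); diff=np.abs(a-im).sum(2)
# expected pixels
for n,P in (("bulb top",[657,158.3,85]),("jar top",[478,248,68]),("dish rim",[468.5,339,34]),("tong",[487.4,155.5,16])):
    u,v=w2pix(d,P); print(n,u.round(1),v.round(1))
hsv=cv2.cvtColor(im,cv2.COLOR_RGB2HSV)
def blob(n,box,m,z):
    y0,y1,x0,x1=box; k=m[y0:y1,x0:x1].astype(np.uint8); N,_,st,ce=cv2.connectedComponentsWithStats(k)
    for i in range(1,N):
        if st[i,4]>12: print(n,st[i],(ce[i]+[x0,y0]).round(1),pix2w(d,*(ce[i]+[x0,y0]),z).round(1)[:2])
bx=(150,205,190,245)
print(im[168:188:2,205:226:2].sum(2)) 
blob("brass",bx,(hsv[...,1]>180)&(hsv[...,2]>140)&(hsv[...,0]>15),85)
blob("white head",bx,(hsv[...,1]<90)&(hsv[...,2]>110),31)
blob("diff hide/dial",(205,280,250,385),diff>60,0)
print("hide diff",diff[240:275,255:290].max(),"dial diff",diff[220:236,358:376].max())
E
```

```text
time: 33.6
tool_pos: [656.4, 158.2, 57.2]
tcp_rot: [-180.0, 0.0, 6.4]
ft_force: [0.0, -0.9, 0.6]
finger_gap: 64.2
grip_force: 0.0
time: 34.1
tool_pos: [656.3, 158.0, 205.0]
tcp_rot: [-179.9, -0.0, 6.4]
ft_force: [1.2, 0.1, -1.3]
finger_gap: 63.7
grip_force: 0.0
time: 35.1
tool_pos: [587.2, -213.3, 203.4]
tcp_rot: [-180.0, -0.1, 6.2]
ft_force: [-0.1, 0.2, 0.2]
finger_gap: 64.3
grip_force: 0.0
bulb top 211.6 170.5
jar top 175.5 242.5
dish rim 141.8 246.1
tong 214.6 239.1
[[605 475 375 290 325 418 425 413 410 334 217]
 [607 443 281 130 183 394 374 417 417 398 231]
 [618 470 351 226 281 390 315 411 419 416 281]
 [625 561 427 415 414 326 310 403 416 419 286]
 [618 618 483 341 307 372 384 404 411 409 268]
 [611 598 551 523 466 448 401 400 409 378 236]
 [538 590 573 546 507 476 439 420 399 302 219]
 [273 510 561 540 511 480 452 404 319 219 209]
 [207 247 392 451 460 406 358 285 220 205 209]
 [204 205 268 288 289 291 293 293 289 288 290]]
brass [18 17  9  9 47] [212.1 171.3] [655. 157.]
white head [ 12  13  23  22 287] [213.7 174.8] [653.6 158.1]
diff hide/dial [  73    0   62   75 1906] [350.3 245. ] [ 473.8 -201.3]
hide diff 9 dial diff 296
```

```bash
python3 -c "
from bench import r
print(r.hand_in())"
```

```text
the job is handed in; nothing more can be done
None
```

I handed the job in at about 35 s. The dish, jar and tong are inside their outlines and the bulb stands cap up in the oak box. I did not touch the hide or the thermometer; the last picture shows the hide unmoved, but the arm blocked that view of the thermometer.

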